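# Seat the grater insert in the sloping slicer

### The arm

A 6-joint arm with a two-finger parallel gripper is mounted at the origin on a cart in front of the work surface, level with it; the furniture and walls round the work are solid. World frame = base frame: x ahead of the robot, y to its left, z up, the work surface at z = 0. Lengths are in m, angles in rad, forces in N, time in s.
With the tool pointing down it reaches from about 0.325 to 0.85 m from the base axis. Payload 15.5 kg.
Tool frame: the origin (TCP) lies at the very end of the fingers, on their centre line; the grasp point (between the pads) lies 19 mm behind it; z points along the fingers, y is the line along which they close (so a half turn about z gives the same grasp; the last joint's range is limited). The gripper opens to 91 mm and grips with 3 to 60 N. Pads are 32 mm wide; open, the fingers measure 118 mm over their backs; the gripper's body (76 mm by 178 mm) begins 60 mm behind the grasp point.
Start: joints at [-1.232, 0.494, 1.345, -0, 1.302, -0.096], TCP at [0.263, -0.567, 0.214] pointing down, gripper open.
Joint ranges: [-2.91, 2.91], [-0.82, 2.16], [0.22, 2.67], [-1.22, 4.37], [0.12, 2.79], [-3.08, 3.08]. Speed limits (rad/s): [1.89, 1.89, 2.57, 3.01, 3.01, 3.01].

### API

Orientations are given as a 3x3 rotation matrix whose columns are the frame's x, y, z axes.
In Python, from workcell import readout, optics, ticket, spotter gives the robot as it stands. The module is installed in compiled form; this text tells all that it offers.
- The arm moves only by the tool arm_command, never from a script. Its argument "series" is a list of rows, each a list of 6 numbers: the shift along the tool's x, y, z in cm, then the turn, a rotation vector about the tool's x, y, z in rad. A call has 1 to 5 rows; each row shifts and turns the commanded pose from where the row before left it, along the tool's axes as they then stand; what a row does not reach is not made up. A row lasts 1/8 s, in which the tool goes at most 62.5 mm and 10.7 degrees, less where a joint would pass 70% of its speed; a pose out of reach is approached as far as the arm can. A call with a gripper value outside its range is refused whole. "hand" is the opening, from 0 (shut) to 1 (fully open), set as the call begins (left out, the last holds). The fingers move at their own pace and stop on an object; "force" is the grip in N (left out, the last holds). Time passes only in rows, so rows that do not move let the fingers close. It gives the time, the measured TCP pose, the force, the opening and the grip force at its end, in the units of the state.
- readout.read_state(): the state, without advancing time (a new reading comes with each control period).
- optics.snapshot(name): name is "scene" or "top" or "wrist"; returns (picture, depth): 400x640x3 uint8, red, green, blue; 400x640 float32, m along the optical axis (not along the pixel's ray), 0 where there is no reading.
- optics.calibration(name): a dict with "camera_matrix" (3x3 intrinsics, pixels), "camera_from_world" (4x4, takes a point from world to camera coordinates); the wrist camera has in their place "hand_eye" (4x4, takes a point from camera to tool coordinates, whose origin is the TCP and whose axes are the flange's). Camera axes: x right, y down, z forward; pixel columns grow to the right and rows downward; lengths in m; the calibration is good to about 2 mm. A picture is of the moment at which its call begins: read the wrist's pose just before it. calibration takes no time and is no camera call.
- ticket.finish_job(): hands the job in; it is judged then, once.
Trained networks look in the newest picture that a camera, given by its name, has taken for a name from the list of things; names that differ only in an ending like _2 or _b are one class to them, and where a whole thing is asked for, a point or a joint stands for the part that bears it (a point fixed in the world has none). Each returns a list of dicts, best first, with "p" (0 to 1); they miss things now and then, are a little off and sometimes report something else, mostly with a low value. They report only what shows in the picture. A call takes as long as a camera call. They do not tell look-alikes from the thing itself.
- spotter.recognise(thing, camera): "xy" ([column, row] in pixels, amid what is visible of it).
- spotter.spot_point(thing, camera): "xy" ([column, row] in pixels: a listed point, or the origin of a listed thing).
The state is a dict: "clock": time; "qpos": joint angles; "qvel": joint speeds; "tau": joint torques, N m; "tcp_pos": TCP position; "tool_rot": TCP orientation; "wrist_force": force on the tool from outside, world axes, zero at the start; "wrist_torque": the same for the moment, N m; "finger_gap": finger opening in m; "grip_force": force on a finger pad.
Only numpy, scipy, OpenCV 4.12 (cv2) and the standard library are available. Lean on these libraries where they do the work, as an engineer would, in place of code of your own. Each camera call takes 0.05 s, during which the arm holds its last target. There are 200 camera calls.

### The job

Get the vegetable slicer ready: pick up the rectangular grater insert by its grip bar and seat it, grip upward, in the rectangular cavity of the slicer's sloping frame, so that it lies fully home and flush with the frame, and let go. Do not force it, and leave the round disc, the mug and the tea packet where they are.

Things in the scene. Friction and masses are not known exactly. Their poses are not given: they have to be found in the camera images.
- slicer_bed: Sloping bed of the vegetable slicer: white plastic tray 300 mm long (its x), 136 mm wide (its y), with side rails 14 mm high; fixed. Origin: centre of its top surface, 90 mm above the worktop. x points up the slope (away from the robot, 25 degrees above level), y across, z square to the bed (leaning 25 degrees towards the robot). The grey frame with the cavity lies on it.
- frame_mid (a point): Point 4 mm above the bed's origin, at the level of the cavity floor, axes as the bed's. The frame (122 mm along x, 112 along y) holds a central cavity 102.4 (x) by 82.4 (y), 10 mm deep; its rim along the low end is a fence 6 mm higher than the others. The stiff frame stands anywhere within 10 mm up or down the slope of this point, not reported: see it, or feel for the fence.
- insert: Grater insert: rectangular white plate 100 mm (its x) by 80 mm (y), 10 mm thick, with steel grater fields and a central upright grip bar 46 mm long (along x), 14 mm wide, its top 40 mm above the underside. Lies flat, bar up, in one of two places. Origin: centre of the underside, z up. Fits the cavity either way round. 0.1 to 0.2 kg.
- disc: Round disc insert of another machine, diameter 100 mm, 10 mm thick, same grip bar (46 x 14 mm along its x, top at 40 mm). Lies in the other of the two places; it does not fit and is to be left alone. Origin: centre of the underside.
- mug: Green and white mug, 86 mm across (121 mm with handle), 99 mm high; bystander. Origin: centre of the underside.
- packet: Tea packet, a box 71 x 145 x 67 mm; bystander. Origin: centre of the underside.
There are look-alikes about, which are no part of the job. Leave any blue or green look-alike of the insert alone.

How it is judged:
At the end, for the whole second after the job is handed in: The rectangular insert lies in the cavity of the slicer's frame, bar upward, its underside within 2.5 mm of the cavity floor, parallel to the bed within 0.05 rad, in line with it within 0.08 rad, within 4 mm of its centre line and 14.5 mm of its origin along the slope; released, at rest (z of insert in the frame of slicer_bed between 0.002 and 0.0065 m and y of insert in the frame of slicer_bed between -0.004 and 0.004 m and x of insert in the frame of slicer_bed between -0.0145 and 0.0145 m and angle between the z axis of insert and the z axis of slicer_bed, either way round below 0.05 rad and angle between the x axis of insert and the x axis of slicer_bed, either way round below 0.08 rad and angle between insert's own z axis and vertical below 0.8 rad and linear speed of insert below 0.01 m/s); the robot touches nothing.
It fails at once if the insert is forced against the slicer (more than 70 N) (contact force between insert and slicer_bed above 70 N).
It fails at once if the round disc is moved more than 20 mm (distance of disc from where it was at the start of the episode above 0.02 m).
It fails at once if the mug is moved more than 20 mm (distance of mug from where it was at the start of the episode above 0.02 m).
It fails at once if the tea packet is moved more than 20 mm (distance of packet from where it was at the start of the episode above 0.02 m).
It also fails if it takes over 48 s, if anything falls off the work surface, if the arm or the gripper's body presses on something with over 40 N, if the wrist force passes 120 N, or if a joint passes its speed limit or range.

## Working session

There is one attempt and no reset: what is moved stays moved. The work goes in short steps, Python scripts to look and compute and a tool call to move; the robot and the scene stay as the last step left them, time stands still between calls to the robot, and variables do not carry over. Pictures are saved under pics/ and viewed, at most 10 in all, crops included, and the job is handed in when it is done.

Besides the shell and the picture viewer there is one more tool, called after "Emit:" by a JSON object that holds its "op" and its "data". arm_command: Moves the arm, as the interface text tells. Its arguments: {"type":"object","properties":{"series":{"type":"array","items":{"type":"array","items":{"type":"number"}}},"hand":{"type":"number"},"force":{"type":"number"}},"required":["series"]}

```bash
mkdir -p pics
cat > h.py <<'E'
import numpy as np, cv2
from workcell import readout, optics, ticket, spotter
def save(n,im,crop=None,s=1):
    if crop: im=im[crop[1]:crop[3],crop[0]:crop[2]]
    cv2.imwrite('pics/'+n,cv2.resize(im[:,:,::-1],None,fx=s,fy=s))
def world(cam,st=None):
    c=optics.calibration(cam);K=np.array(c['camera_matrix'])
    if cam=='wrist':
        st=st or readout.read_state();T=np.eye(4);T[:3,:3]=st['tool_rot'];T[:3,3]=st['tcp_pos'];W=T@np.array(c['hand_eye'])
    else: W=np.linalg.inv(c['camera_from_world'])
    return K,W
def cloud(cam,d,st=None):
    K,W=world(cam,st);v,u=np.mgrid[:d.shape[0],:d.shape[1]]
    P=np.stack([(u-K[0,2])/K[0,0]*d,(v-K[1,2])/K[1,1]*d,d],-1)
    X=P@W[:3,:3].T+W[:3,3];X[d<=0]=np.nan;return X
E
python3 - <<'E'
from h import *
for cam in ['top','scene']:
    im,d=optics.snapshot(cam);X=cloud(cam,d);np.savez(cam,im=im,d=d,X=X);save(cam+'0.png',im)
    for t in ['insert','disc','slicer_bed','mug','packet']:
        for r in spotter.spot_point(t,cam)[:3]:
            u,v=map(int,np.round(r['xy']));print(cam,t,(u,v),round(r['p'],2),X[v,u].round(3) if 0<=v<400 and 0<=u<640 else '')
print(readout.read_state())
E
```

```text
top insert (314, 273) 0.91 [0.391 0.022 0.039]
top insert (192, 246) 0.83 [0.455 0.329 0.014]
top insert (246, 266) 0.6 [0.406 0.184 0.044]
top disc (419, 251) 0.9 [ 0.447 -0.238  0.011]
top slicer_bed (312, 170) 0.61 [0.632 0.028 0.091]
top mug (207, 164) 0.82 [0.657 0.295 0.054]
top packet (430, 161) 0.76 [ 0.664 -0.262  0.067]
top packet (193, 248) 0.6 [0.45  0.328 0.01 ]
scene insert (371, 247) 0.92 [0.388 0.059 0.011]
scene insert (287, 303) 0.62 [0.448 0.351 0.011]
scene insert (341, 274) 0.57 [0.396 0.211 0.017]
scene disc (392, 202) 0.79 [nan nan nan]
scene slicer_bed (300, 197) 0.94 [0.625 0.034 0.088]
scene mug (222, 267) 0.56 [0.644 0.336 0.022]
scene packet (334, 183) 0.67 [ 0.652 -0.216  0.038]
{'clock': 0.6, 'qpos': array([-1.23249266e+00,  4.93576777e-01,  1.34554264e+00, -8.28172747e-06,
        1.30247706e+00, -9.54982425e-02]), 'qvel': array([-4.55454036e-05, -5.97477633e-04, -2.95557028e-03, -1.91165776e-04,
        2.45706623e-05,  9.82026876e-05]), 'tau': array([-2.37757835e-03, -8.78344202e+01, -3.82137036e+01,  7.08937319e-02,
        4.46534681e-02,  3.01292550e-05]), 'tcp_pos': array([ 0.26269882, -0.5670948 ,  0.21391494]), 'tool_rot': array([[ 9.07373358e-01,  4.20325576e-01, -8.80103294e-06],
       [ 4.20325576e-01, -9.07373358e-01,  9.54517631e-07],
       [-7.58461464e-06, -4.56540310e-06, -1.00000000e+00]]), 'wrist_force': array([-0.17725621,  0.42974836, -0.30164273]), 'wrist_torque': array([-0.01350486,  0.03766426,  0.03087532]), 'grip_force': 0.0, 'finger_gap': 0.09090361009773666}
```

View pics/top0.png

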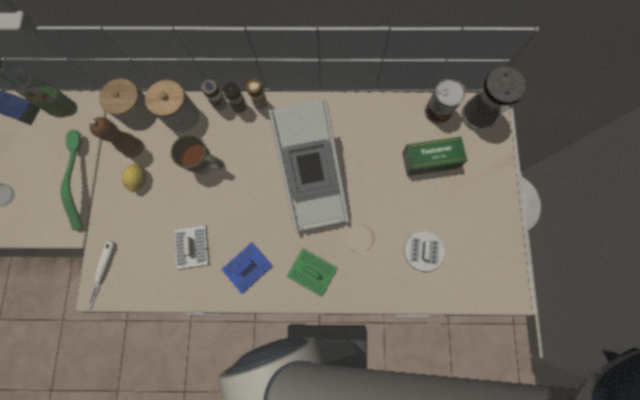

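Run:
```python
from h import *
z=np.load('top.npz');save('crop1.png',z['im'],(160,120,460,310),2.6)
```

```text
(no output)
```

View pics/crop1.png

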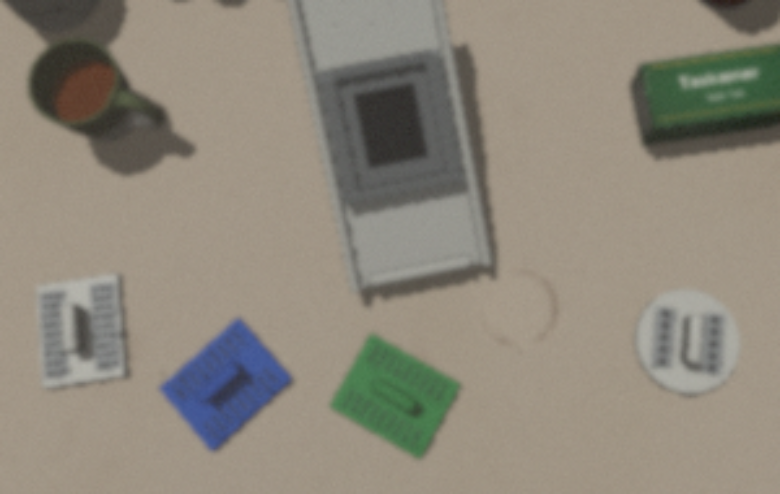

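The four candidates in the top view are the white rectangle (191,247), the blue look-alike (247,267), the green look-alike (312,271) and the white round disc (425,251). The crop confirms that the white rectangular plate with the bar at (191,247) is the insert. The slicer frame is at about (313,168), with its long axis turned about 10° left.

Run:
```python
from h import *
for cam in ['top','scene']:
    z=np.load(cam+'.npz');X=z['X'];im=z['im'].astype(int)
    R=(abs(X[...,0]-.455)<.09)&(abs(X[...,1]-.335)<.09)
    h=X[...,2]
    for n,m in [('plate',R&(h>.006)&(h<.05)),('bar',R&(h>.03)&(h<.05)),('wht',R&(h>.004)&(im.min(-1)>150))]:
        P=X[m][:,:2].astype(np.float32)
        if len(P)>5: print(cam,n,len(P),cv2.minAreaRect(P*1000),P.mean(0),np.nanmedian(h[m]))
    print('table',np.nanmedian(h[R&(h<.005)]))
    # bed plane
    B=(abs(X[...,0]-.63)<.17)&(abs(X[...,1]-.03)<.11)&(h>.015)&(h<.2)
    P=X[B]; 
    for it in range(8):
        c=P.mean(0);n=np.linalg.svd(P-c,full_matrices=False)[2][2];n*=np.sign(n[2]);r=(P-c)@n;P=P[abs(r)<max(.004,.03/(it+1))]
    print('bed n',n,'tilt',np.degrees(np.arccos(n[2])),np.degrees(np.arctan2(-n[1],-n[0])),c)
    A=X[B];b=A[:,:2].astype(np.float32)*1000;print(cv2.minAreaRect(b),len(b))
```

```text
top plate 1308 ((431.75372314453125, 336.34136962890625), (157.09390258789062, 132.12193298339844), 28.79437255859375) [0.45183986 0.3321811 ] 0.011743833774879586
top bar 128 ((453.21978759765625, 334.96649169921875), (44.414920806884766, 14.92757511138916), 5.792276859283447) [0.4532061  0.33371988] 0.03951037710544314
top wht 319 ((454.4893493652344, 336.49237060546875), (96.90757751464844, 78.25453186035156), 8.342110633850098) [0.45906407 0.335943  ] 0.011376430132195914
table 0.000970161812021364
bed n [-0.4119026  -0.08806123  0.90696277] tilt 24.91105354508107 12.067675416625166 [0.65057245 0.03715325 0.09754181]
((637.483154296875, 34.320465087890625), (277.9690246582031, 136.02703857421875), 12.060487747192383) 7130
scene plate 1267 ((442.2010498046875, 313.1455993652344), (129.2490234375, 124.1357192993164), 8.466683387756348) [0.44616377 0.3417103 ] 0.01089882291219857
scene bar 150 ((452.1031494140625, 336.41387939453125), (44.72843933105469, 15.142196655273438), 10.680281639099121) [0.45139867 0.33841157] 0.03813802932421767
scene wht 388 ((454.4730224609375, 336.2938232421875), (99.69629669189453, 79.38797760009766), 10.177358627319336) [0.45244035 0.34126136] 0.010396971220095086
table 0.0002272048535244542
bed n [-0.4096595  -0.09578036  0.90719635] tilt 24.879261900843993 13.159637826277487 [0.64058544 0.03547112 0.09312252]
((636.4759521484375, 34.42283630371094), (276.28118896484375, 142.3467254638672), 12.622291564941406) 3426
```

Emit:
{"op": "arm_command", "data": {"series": [[2.77,-3.7,0,0,0,0],[2.77,-3.7,0,0,0,0],[2.77,-3.7,0,0,0,0],[2.77,-3.7,0,0,0,0],[2.77,-3.7,0,0,0,0]], "hand": 1}}

```text
clock: 1.23
tcp_pos: [0.3108, -0.3397, 0.214]
tool_rot: [[0.907, 0.42, 0.0], [0.42, -0.907, -0.0], [0.0, 0.0, -1.0]]
wrist_force: [1.1, -0.4, 0.2]
finger_gap: 0.0912
grip_force: 0.0
```

Emit:
{"op": "arm_command", "data": {"series": [[2.77,-3.7,0,0,0,0],[2.77,-3.7,0,0,0,0],[2.77,-3.7,0,0,0,0],[2.77,-3.7,0,0,0,0],[2.77,-3.7,0,0,0,0]]}}

```text
clock: 1.85
tcp_pos: [0.3588, -0.1136, 0.2142]
tool_rot: [[0.908, 0.42, 0.001], [0.42, -0.908, -0.0], [0.001, 0.001, -1.0]]
wrist_force: [1.1, 0.4, 1.0]
finger_gap: 0.0909
grip_force: 0.0
```

Emit:
{"op": "arm_command", "data": {"series": [[2.77,-3.7,0,0,0,0],[2.77,-3.7,0,0,0,0],[2.77,-3.7,0,0,0,0],[2.77,-3.7,0,0,0,0],[2.77,-3.7,0,0,0,0]]}}

```text
clock: 2.48
tcp_pos: [0.4067, 0.1128, 0.2142]
tool_rot: [[0.907, 0.42, 0.001], [0.42, -0.907, 0.0], [0.001, 0.0, -1.0]]
wrist_force: [0.7, 0.1, -0.5]
finger_gap: 0.0912
grip_force: 0.0
```

Emit:
{"op": "arm_command", "data": {"series": [[2.77,-3.7,0,0,0,0],[2.77,-3.7,0,0,0,0],[2.77,-3.7,0,0,0,0],[0,0,0,0,0,0.145],[0,0,0,0,0,0.145]]}}

```text
clock: 3.1
tcp_pos: [0.4351, 0.2474, 0.2138]
tool_rot: [[0.99, 0.14, -0.0], [0.14, -0.99, -0.0], [-0.0, 0.0, -1.0]]
wrist_force: [0.4, 0.2, -0.1]
finger_gap: 0.0912
grip_force: 0.0
```

```bash
cat > m.py <<'E'
from h import *
import sys
st=readout.read_state();im,d=optics.snapshot('wrist');X=cloud('wrist',d,st);save(sys.argv[1],im)
h=X[...,2];R=(abs(X[...,0]-.455)<.09)&(abs(X[...,1]-.335)<.1)
print('table',np.nanmedian(h[R&(h<.005)]))
for n,m in [('plate',R&(h>.006)&(h<.05)),('bar',R&(h>.03)&(h<.05))]:
    m=cv2.morphologyEx(m.astype(np.uint8),cv2.MORPH_OPEN,np.ones((3,3)))>0
    P=X[m][:,:2].astype(np.float32)
    if len(P)>5: print(n,len(P),cv2.minAreaRect(P*1000),P.mean(0),np.nanmedian(h[m]))
print(spotter.spot_point('insert','wrist')[:3],st['tcp_pos'],st['tool_rot'].round(3).tolist())
E
python3 m.py w1.png
```

```text
table -0.0014196668898501241
plate 7249 ((440.9948425292969, 306.5703430175781), (137.7405242919922, 132.122802734375), 9.287284851074219) [0.45512885 0.3302459 ] 0.009189906528128955
bar 667 ((455.7425231933594, 334.9063720703125), (45.668006896972656, 14.532844543457031), 8.8991117477417) [0.4564204 0.3342853] 0.0379115772456734
[{'xy': [242.4, 146.2], 'p': 0.87}, {'xy': [503.0, 235.9], 'p': 0.73}, {'xy': [365.5, 207.4], 'p': 0.62}] [0.43511005 0.24742046 0.21383189] [[0.99, 0.14, -0.0], [0.14, -0.99, -0.0], [-0.0, 0.0, -1.0]]
```

View pics/w1.png

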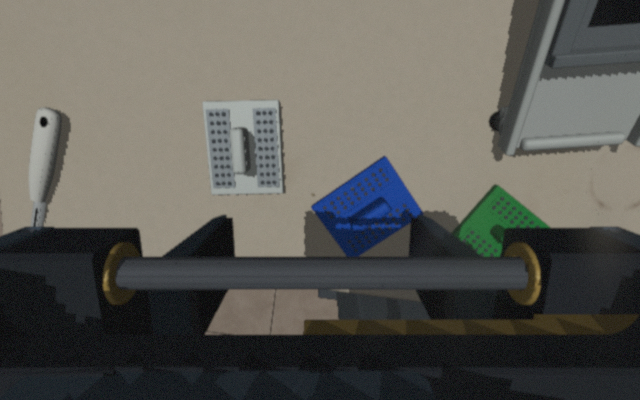

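The wrist view shows the white insert with its bar at (243,147), clear of the blue one at (368,207). I'll move over it next.

Emit:
{"op": "arm_command", "data": {"series": [[1.08,-2.79,2,0,0,0],[1.08,-2.79,2,0,0,0],[1.09,-2.8,2,0,0,-0.012],[0,0,3,0,0,0],[0,0,3,0,0,0]], "hand": 0.5}}

```text
clock: 3.82
tcp_pos: [0.4555, 0.3347, 0.0931]
tool_rot: [[0.987, 0.16, 0.0], [0.16, -0.987, 0.0], [0.001, -0.0, -1.0]]
wrist_force: [0.5, 0.8, -0.5]
finger_gap: 0.0465
grip_force: 0.0
```

Emit:
{"op": "arm_command", "data": {"series": [[0,0,3,0,0,0],[0,0,0,0,0,0]]}}

```text
clock: 4.08
tcp_pos: [0.4543, 0.3336, 0.0625]
tool_rot: [[0.987, 0.158, -0.003], [0.158, -0.987, -0.002], [-0.003, 0.001, -1.0]]
wrist_force: [-0.2, 0.5, -0.4]
finger_gap: 0.0457
grip_force: 0.0
```

```bash
python3 m.py w2.png
```

```text
table -0.0015680793412868321
plate 12599 ((466.36907958984375, 337.0260925292969), (78.32311248779297, 80.00724792480469), 9.434697151184082) [0.47167024 0.33753458] 0.00910111646695777
bar 1566 ((458.9610595703125, 335.77313232421875), (39.843631744384766, 15.139695167541504), 9.408875465393066) [0.46009147 0.3358463 ] 0.03785398542510543
[{'xy': [319.1, 211.8], 'p': 0.66}] [0.45429346 0.33360427 0.06245023] [[0.987, 0.158, -0.003], [0.158, -0.987, -0.002], [-0.003, 0.001, -1.0]]
```

View pics/w2.png

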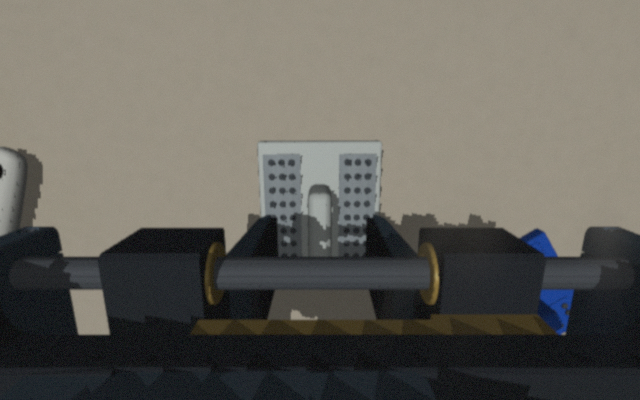

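The fingers straddle the bar, which is centred at column 319. Next I'll descend and grip.

Emit:
{"op": "arm_command", "data": {"series": [[0.1,0,2,0,0,0],[0,0,1.7,0,0,0],[0,0,1.05,0,0,0],[0,0,0,0,0,0]]}}

```text
clock: 4.68
tcp_pos: [0.456, 0.3344, 0.016]
tool_rot: [[0.988, 0.155, -0.001], [0.155, -0.988, -0.0], [-0.001, 0.0, -1.0]]
wrist_force: [0.2, 0.7, -0.3]
finger_gap: 0.0458
grip_force: 0.0
```

Emit:
{"op": "arm_command", "data": {"series": [[0,0,0,0,0,0],[0,0,0,0,0,0],[0,0,0,0,0,0],[0,0,0,0,0,0]], "hand": 0, "force": 25}}

```text
clock: 5.18
tcp_pos: [0.4565, 0.3346, 0.0167]
tool_rot: [[0.988, 0.155, 0.0], [0.155, -0.988, 0.0], [0.0, -0.0, -1.0]]
wrist_force: [-0.6, 0.1, 4.2]
finger_gap: 0.0135
grip_force: 25.0
```

Emit:
{"op": "arm_command", "data": {"series": [[0,0,-1,0,0,0],[0,0,-3,0,0,0],[0,0,-5,0,0,0],[0,0,-5,0,0,0],[0,0,-4,0,0,0]]}}

```text
clock: 5.8
tcp_pos: [0.4563, 0.3345, 0.1992]
tool_rot: [[0.988, 0.155, 0.001], [0.155, -0.988, 0.001], [0.001, -0.001, -1.0]]
wrist_force: [0.5, 0.6, -1.4]
finger_gap: 0.0136
grip_force: 25.0
```

Run:
```python
from h import *
for cam in ['top','scene']:
    z=np.load(cam+'.npz');X=z['X'];im=z['im']
    h=X[...,2]
    a=np.radians(12.1);t=np.radians(25)
    bx=np.array([np.cos(a)*np.cos(t),np.sin(a)*np.cos(t),np.sin(t)]);by=np.array([-np.sin(a),np.cos(a),0]);bz=np.cross(bx,by)
    O=np.array([.633,.0335,.09])
    L=(X-O)@np.stack([bx,by,bz],1)
    np.save(cam+'L.npy',L)
    B=(abs(L[...,0])<.2)&(abs(L[...,1])<.1)&(abs(L[...,2])<.03)
    print(cam,'z>-10mm extents',[np.nanpercentile(L[B][:,i],[.5,2,98,99.5]).round(4).tolist() for i in (0,1)])
    for lo,hi in [(-.14,-.09),(.08,.13)]:
        s=B&(L[...,0]>lo)&(L[...,0]<hi);c=s&(abs(L[...,1])<.05)
        P=L[c];print('bed strip z',np.median(P[:,2]).round(4),'y',np.percentile(L[s][:,1],[1,5,95,99]).round(4), 'rail y',[np.median(L[s&(L[...,2]>.008)&(np.sign(L[...,1])==g)][:,1]).round(4) for g in(-1,1)])
    # height profile along x for centre strips, and along y
    g=im.mean(-1)
    for y0,y1 in [(-.05,-.044),(-.03,.03),(.044,.05)]:
        print('strip',y0,[(int(x*1000),round(1000*float(np.median(L[m][:,2])),1),int(g[m].mean())) for x in np.arange(-.1,.1,.005) if (m:=B&(abs(L[...,0]-x)<.0025)&(L[...,1]>y0)&(L[...,1]<y1)).sum()>1])
```

```text
top z>-10mm extents [[-0.1989, -0.1951, 0.1489, 0.154], [-0.095, -0.08, 0.0805, 0.0947]]
bed strip z -0.0014 y [-0.0664 -0.0608  0.0606  0.0661] rail y [np.float64(-0.0615), np.float64(0.0613)]
bed strip z -0.0016 y [-0.0665 -0.0612  0.061   0.0663] rail y [np.float64(-0.0634), np.float64(0.0631)]
strip -0.05 [(-100, -1.2, 147), (-95, -2.8, 148), (-90, -2.6, 149), (-84, -2.4, 148), (-79, -2.6, 147), (-74, -1.2, 134), (-69, -1.6, 98), (-64, -2.3, 89), (-59, -2.5, 88), (-54, 16.6, 91), (-49, 19.5, 95), (-44, 13.1, 93), (-39, 12.8, 95), (-34, 11.9, 95), (-29, 12.7, 95), (-24, 12.9, 95), (-19, 12.4, 96), (-14, 13.3, 94), (-9, 13.0, 96), (-4, 12.2, 95), (0, 10.6, 94), (5, 12.0, 95), (10, 12.5, 96), (15, 11.9, 94), (20, 12.2, 96), (25, 11.0, 95), (30, 11.2, 96), (35, 13.2, 96), (40, 11.0, 95), (45, 12.8, 95), (50, 12.7, 96), (55, 13.0, 96), (60, 11.9, 97), (65, 9.2, 114), (70, -2.6, 144), (75, -1.5, 149), (80, -1.3, 151), (85, -1.4, 150), (90, -1.8, 150), (95, -0.7, 149)]
strip -0.03 [(-100, -2.3, 148), (-95, -2.1, 148), (-90, -1.9, 148), (-84, -2.0, 148), (-79, -1.6, 148), (-74, -1.9, 137
[... 2286 characters left out ...]
8), (-9, 2.4, 27), (-4, 2.1, 31), (0, 2.4, 26), (5, 2.2, 29), (10, 2.2, 29), (15, 1.7, 27), (20, 2.2, 26), (25, 1.9, 31), (30, 2.2, 28), (35, 2.2, 28), (40, 1.9, 72), (45, 1.9, 91), (50, 1.4, 61), (55, 6.6, 53), (60, 12.1, 91), (65, 11.2, 108), (70, -2.8, 136), (75, -2.0, 150), (80, -2.7, 151), (85, -2.5, 151), (90, -2.3, 151), (95, -2.5, 151)]
strip 0.044 [(-54, 16.9, 68), (-49, 17.5, 93), (-44, 11.6, 88), (-39, 11.5, 98), (-29, 12.6, 93), (-19, 12.2, 92), (-14, 10.6, 93), (-9, 12.0, 93), (-4, 11.3, 92), (0, 12.7, 92), (5, 12.4, 93), (10, 12.7, 98), (15, 11.9, 92), (25, 11.6, 93), (30, 12.9, 82), (35, 12.3, 92), (40, 12.1, 93), (45, 10.7, 92), (50, 10.9, 93), (55, 11.8, 92), (60, 12.9, 92)]
```

```bash
cat > tgt.py <<'E'
from h import *
import sys
from scipy.spatial.transform import Rotation as Ro
def frame(a=12.2,O=(.633,.0335,.09)):
    a=np.radians(a);t=np.radians(25)
    bx=np.array([np.cos(a)*np.cos(t),np.sin(a)*np.cos(t),np.sin(t)]);by=np.array([-np.sin(a),np.cos(a),0])
    return np.array(O),np.stack([bx,by,np.cross(bx,by)],1)
def go(l,a=12.2):
    "l: TCP in bed coords (m) -> shift in present tool axes (cm), rotvec"
    O,B=frame(a);st=readout.read_state();R=st['tool_rot']
    p=O+B@np.array(l);Rt=B@np.diag([1,-1,-1.])
    cur=B.T@(st['tcp_pos']-O)
    print('target',p.round(4),'cm',(R.T@(p-st['tcp_pos'])*100).round(2),'rot',Ro.from_matrix(R.T@Rt).as_rotvec().round(3),'now bed mm',(cur*1000).round(1))
    return
E
python3 -c "
from tgt import *
go([.005,0,.0024+.016+.045])"
```

```text
target [0.6112 0.0288 0.1496] cm [10.55 32.61  4.96] rot [ 0.012  0.435 -0.056] now bed mm [-52.7 331.6 145. ]
```

Emit:
{"op": "arm_command", "data": {"series": [[0.7,4,0,0,0,0],[1.9,5,0,0,0,0],[1.9,5,0,0,0,0],[1.9,5,0,0,0,0],[1.9,5,0,0,0,0]]}}

```text
clock: 6.42
tcp_pos: [0.5761, 0.1087, 0.1971]
tool_rot: [[0.988, 0.155, 0.0], [0.155, -0.988, 0.0], [0.0, -0.0, -1.0]]
wrist_force: [0.8, -0.4, -1.0]
finger_gap: 0.014
grip_force: 25.0
```

Emit:
{"op": "arm_command", "data": {"series": [[1.4,5,0,0,0,0],[0.9,3.5,0,0,0,-0.056],[0,0,0,0,0.145,0],[0,0,0,0,0.145,0],[0,0,0,0,0.145,0]]}}

```text
clock: 7.05
tcp_pos: [0.6113, 0.0296, 0.1976]
tool_rot: [[0.884, 0.209, 0.417], [0.19, -0.978, 0.088], [0.426, 0.001, -0.905]]
wrist_force: [1.3, 1.8, -1.9]
finger_gap: 0.0138
grip_force: 25.0
```

Emit:
{"op": "arm_command", "data": {"series": [[0,0,0,0,0,0]]}}

```text
clock: 7.18
tcp_pos: [0.6086, 0.0297, 0.1959]
tool_rot: [[0.888, 0.209, 0.41], [0.19, -0.978, 0.089], [0.42, -0.001, -0.908]]
wrist_force: [0.6, 0.3, -1.3]
finger_gap: 0.0138
grip_force: 25.0
```

Run:
```python
from tgt import *
go([.005,0,.0024+.016+.045])
st=readout.read_state();im,d=optics.snapshot('wrist');X=cloud('wrist',d,st);np.savez('w3',im=im,X=X,R=st['tool_rot'],t=st['tcp_pos'],d=d);save('w3.png',im)
print(st['finger_gap'])
```

```text
target [0.6112 0.0288 0.1496] cm [-1.72  0.15  4.3 ] rot [-0.     0.003 -0.002] now bed mm [ 22.4   1.5 106.4]
0.013845316040555946
```

View pics/w3.png

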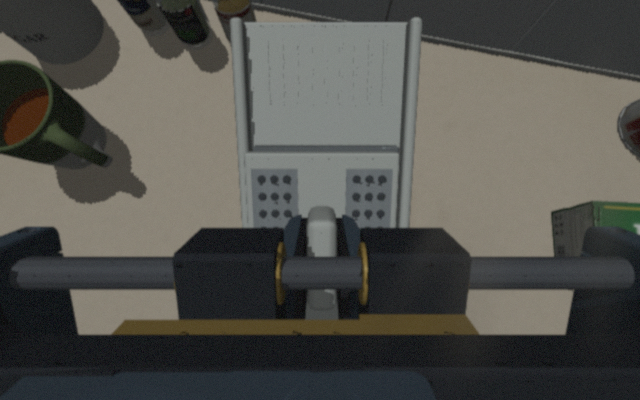

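The insert is held squarely, with its far edge at row 152 (columns 245–398). The rails and the upper bed are visible, and the frame is hidden behind the plate. I'll measure the plate and the rails in the tool frame.

```bash
cat > rel.py <<'E'
from h import *
import sys
def fitline(P): # y as f(x): robust
    w=np.ones(len(P),bool)
    for _ in range(6):
        c=np.polyfit(P[w,0],P[w,1],1);r=P[:,1]-np.polyval(c,P[:,0]);w=abs(r)<.0015
    return c
def rel(name):
    z=np.load(name+'.npz');T=(z['X']-z['t'])@z['R']  # tool coords
    X=T
    m=(abs(X[...,2]-.006)<.006)&(abs(X[...,1])<.055)&(X[...,0]>.018)&(X[...,0]<.07)
    P=X[m]
    A=np.c_[P[:,:2],np.ones(len(P))];s=np.linalg.lstsq(A,P[:,2],rcond=None)[0];print('plate plane dz/dx,dz/dy,z0mm',s[:2].round(4),(s[2]*1000).round(2),len(P))
    def edges(m,lo,hi,step=.003):
        L=[];R=[]
        for x in np.arange(lo,hi,step):
            q=X[m&(abs(X[...,0]-x)<step/2)][:,1]
            if len(q)>8: L.append((x,q.min()));R.append((x,q.max()))
        return fitline(np.array(L)),fitline(np.array(R))
    l,r=edges(m,.028,.046);print('plate y edges mm at x=.035',*(round(1000*float(np.polyval(c,.035)),2) for c in(l,r)),'mid at 0',round(500*(l[1]+r[1]),2),'slope',l[0].round(4),r[0].round(4))
    far=[np.sort(X[m&(abs(X[...,1]-y)<.0015)][:,0])[-2] for y in np.arange(-.035,.036,.003)];cf=np.polyfit(np.arange(-.035,.036,.003),far,1);print('far edge x mm',round(cf[1]*1000,2),'slope',cf[0].round(4))
    # bed: plane + rails
    return X
if __name__=='__main__':
    X=rel(sys.argv[1]);im=np.load(sys.argv[1]+'.npz')['im']
    z0=float(sys.argv[2])  # expected bed depth in tool z
    b=(abs(X[...,1])<.05)&(X[...,0]>.07)&(X[...,0]<.125)&(abs(X[...,2]-z0)<.008);P=X[b]
    A=np.c_[P[:,:2],np.ones(len(P))];s=np.linalg.lstsq(A,P[:,2],rcond=None)[0];print('bed plane',s[:2].round(4),(s[2]*1000).round(2),len(P))
    h=s[0]*X[...,0]+s[1]*X[...,1]+s[2]-X[...,2]
    m=(h>.010)&(h<.018)&(abs(X[...,1])<.09)&(X[...,0]>.06)
    for g in (-1,1):
        q=X[m&(np.sign(X[...,1])==g)];o=[];i=[]
        for x in np.arange(.065,.125,.004):
            v=q[abs(q[:,0]-x)<.002][:,1]
            if len(v)>3: o.append((x,np.sort(g*v)[-2]*g));i.append((x,np.sort(g*v)[1]*g))
        for n,e in(('outer',o),('inner',i)):
            c=fitline(np.array(e));print('rail',g,n,'y@.035',round(1000*float(np.polyval(c,.035)),2),'y@0',round(c[1]*1000,2),'slope',c[0].round(4),len(e))
E
python3 rel.py w3 .108
```

```text
plate plane dz/dx,dz/dy,z0mm [0.0396 0.0013] 7.0 8936
plate y edges mm at x=.035 -39.83 39.56 mid at 0 -0.43 slope 0.0098 0.0071
far edge x mm 48.56 slope 0.0002
bed plane [-0.0038 -0.0003] 111.01 10073
rail -1 outer y@.035 -64.71 y@0 -64.76 slope 0.0014 15
rail -1 inner y@.035 -56.35 y@0 -56.44 slope 0.0026 15
rail 1 outer y@.035 70.22 y@0 70.23 slope -0.0002 15
rail 1 inner y@.035 62.01 y@0 62.15 slope -0.0041 15
```

Emit:
{"op": "arm_command", "data": {"series": [[-0.53,0.11,1.5,0,0,0],[-0.53,0.11,2,0,0,0],[-0.52,0.1,1.7,0,0,0],[0,0,1,0,0.04,-0.008],[0,0,0,0,0,0]]}}

```text
clock: 7.85
tcp_pos: [0.6241, 0.0298, 0.1329]
tool_rot: [[0.869, 0.218, 0.445], [0.195, -0.976, 0.098], [0.455, 0.002, -0.89]]
wrist_force: [-0.0, -0.3, -0.5]
finger_gap: 0.014
grip_force: 25.0
```

```bash
python3 - <<'E'
from tgt import *
go([.005,0,.0024+.016+.025])
st=readout.read_state();im,d=optics.snapshot('wrist');X=cloud('wrist',d,st);np.savez('w4',im=im,X=X,R=st['tool_rot'],t=st['tcp_pos'],d=d);save('w4.png',im)
T=(X-st['tcp_pos'])@st['tool_rot'];g=im.mean(-1)
for y0,y1 in[(-.035,-.02),(.02,.035)]:
    print([(round(x*1e3,1),round(1e3*float(np.median(T[m][:,2])),1),int(g[m].mean())) for x in np.arange(.042,.085,.002) if (m:=(abs(T[...,0]-x)<.001)&(T[...,1]>y0)&(T[...,1]<y1)&(T[...,2]<.08)).sum()>2])
E
python3 rel.py w4 .047
```

```text
target [0.6195 0.0306 0.1314] cm [-0.45 -0.18 -0.07] rot [-0.001 -0.036  0.007] now bed mm [ 9.5 -1.7 42.9]
[(np.float64(42.0), 9.0, 130), (np.float64(44.0), 8.7, 131), (np.float64(46.0), 8.9, 124), (np.float64(48.0), 11.7, 111), (np.float64(50.0), 35.7, 80), (np.float64(52.0), 35.7, 81), (np.float64(54.0), 35.9, 85), (np.float64(56.0), 49.6, 118), (np.float64(58.0), 50.0, 135), (np.float64(60.0), 49.9, 135), (np.float64(62.0), 49.8, 135), (np.float64(64.0), 50.0, 135), (np.float64(66.0), 50.0, 135), (np.float64(68.0), 50.3, 136), (np.float64(70.0), 50.3, 135), (np.float64(72.0), 50.5, 135), (np.float64(74.0), 50.3, 136), (np.float64(76.0), 50.6, 135), (np.float64(78.0), 50.4, 135), (np.float64(80.0), 50.6, 136), (np.float64(82.0), 50.7, 136), (np.float64(84.0), 50.7, 136)]
[(np.float64(42.0), 8.8, 130), (np.float64(44.0), 8.8, 131), (np.float64(46.0), 9.0, 124), (np.float64(48.0), 11.4, 111), (np.float64(50.0), 35.5, 81), (np.float64(52.0), 35.4, 81), (np.float64(54.0), 36.4, 90), (np.float64(56.0), 49.8, 132), (np.float64(58.0), 49.7, 133), (np.float64(60.0), 49.8, 134), (np.float64(62.0), 49.7, 134), (np.float64(64.0), 49.9, 134), (np.float64(66.0), 50.0, 134), (np.float64(68.0), 50.1, 134), (np.float64(70.0), 50.1, 134), (np.float64(72.0), 50.1, 134), (np.float64(74.0), 50.4, 134), (np.float64(76.0), 50.4, 135), (np.float64(78.0), 50.4, 134), (np.float64(80.0), 50.6, 134), (np.float64(82.0), 50.6, 134), (np.float64(84.0), 50.7, 134)]
plate plane dz/dx,dz/dy,z0mm [0.0385 0.0007] 7.08 8905
plate y edges mm at x=.035 -39.98 39.67 mid at 0 -0.08 slope 0.0054 -0.0097
far edge x mm 48.48 slope -0.0006
bed plane [ 0.0324 -0.0013] 47.93 16495
rail -1 outer y@.035 -67.34 y@0 -67.55 slope 0.0062 15
rail -1 inner y@.035 -58.84 y@0 -59.16 slope 0.0091 15
rail 1 outer y@.035 67.39 y@0 67.06 slope 0.0096 15
rail 1 inner y@.035 58.84 y@0 58.53 slope 0.0088 15
```

View pics/w4.png

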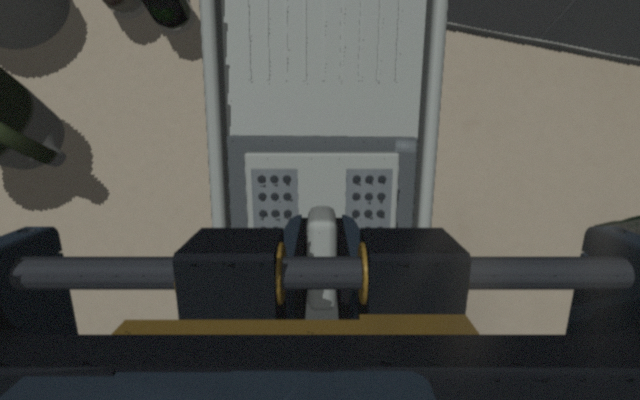

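The wrist view shows the plate over the frame and parallel to it, with the frame's far rim at rows 137–150. Next I'll drop below the fence top, still above the rims, and feel down the slope for the fence.

Emit:
{"op": "arm_command", "data": {"series": [[-0.03,0,0.9,0,0,0],[-0.015,0,0.5,0,0,0],[0,0,0,0,0,0],[0,0,0,0,0,0]]}}

```text
clock: 8.4
tcp_pos: [0.6296, 0.0306, 0.121]
tool_rot: [[0.868, 0.217, 0.447], [0.195, -0.976, 0.096], [0.457, 0.003, -0.889]]
wrist_force: [0.3, -0.4, -0.9]
finger_gap: 0.0137
grip_force: 25.0
```

Emit:
{"op": "arm_command", "data": {"series": [[-0.1,0,-0.003,0,0,0],[-0.1,0,-0.003,0,0,0],[0,0,0,0,0,0]]}}

```text
clock: 8.78
tcp_pos: [0.6277, 0.0301, 0.1201]
tool_rot: [[0.868, 0.217, 0.447], [0.195, -0.976, 0.096], [0.457, 0.003, -0.889]]
wrist_force: [0.6, 0.1, -1.7]
finger_gap: 0.0138
grip_force: 25.0
```

Emit:
{"op": "arm_command", "data": {"series": [[-0.05,0,-0.002,0,0,0],[-0.05,0,-0.002,0,0,0],[0,0,0,0,0,0]]}}

```text
clock: 9.15
tcp_pos: [0.6268, 0.0299, 0.1195]
tool_rot: [[0.868, 0.217, 0.447], [0.195, -0.976, 0.096], [0.457, 0.003, -0.889]]
wrist_force: [0.4, 0.5, -1.2]
finger_gap: 0.014
grip_force: 25.0
```

```bash
python3 -c "
from tgt import *
go([.005,0,.03]);s=readout.read_state();print(s['tool_rot'].T@s['wrist_force'],s['wrist_torque'])"
```

```text
target [0.625  0.0318 0.1193] cm [-0.13 -0.22 -0.04] rot [ 0.    -0.039  0.007] now bed mm [ 6.3 -2.2 29.6]
[-0.11813206 -0.38888847  1.34128063] [-0.09232539  0.39833439 -0.00337824]
```

Nothing touched yet, so I'll continue in 0.5 mm steps.

Emit:
{"op": "arm_command", "data": {"series": [[-0.05,0,-0.002,0,0,0],[-0.05,0,-0.002,0,0,0],[0,0,0,0,0,0]]}}

```text
clock: 9.52
tcp_pos: [0.626, 0.0297, 0.1192]
tool_rot: [[0.868, 0.217, 0.447], [0.195, -0.976, 0.096], [0.457, 0.003, -0.889]]
wrist_force: [-0.3, -0.5, -1.0]
finger_gap: 0.0136
grip_force: 25.0
```

Emit:
{"op": "arm_command", "data": {"series": [[-0.05,0,-0.002,0,0,0],[0,0,0,0,0,0]]}}

```text
clock: 9.78
tcp_pos: [0.6256, 0.0296, 0.119]
tool_rot: [[0.868, 0.217, 0.447], [0.195, -0.976, 0.096], [0.457, 0.004, -0.889]]
wrist_force: [0.3, 0.1, -1.9]
finger_gap: 0.014
grip_force: 25.0
```

Emit:
{"op": "arm_command", "data": {"series": [[-0.05,0,-0.002,0,0,0],[0,0,0,0,0,0]]}}

```text
clock: 10.02
tcp_pos: [0.6255, 0.0295, 0.119]
tool_rot: [[0.867, 0.217, 0.448], [0.195, -0.976, 0.096], [0.458, 0.004, -0.889]]
wrist_force: [2.9, 0.9, -0.8]
finger_gap: 0.0136
grip_force: 25.0
```

Emit:
{"op": "arm_command", "data": {"series": [[-0.05,0,-0.002,0,0,0],[0,0,0,0,0,0]]}}

```text
clock: 10.28
tcp_pos: [0.6253, 0.0294, 0.119]
tool_rot: [[0.867, 0.217, 0.448], [0.194, -0.976, 0.096], [0.458, 0.004, -0.889]]
wrist_force: [3.8, 1.8, 0.2]
finger_gap: 0.0136
grip_force: 25.0
```

```bash
python3 - <<'E'
from tgt import *
go([.005,0,.03])
st=readout.read_state();im,d=optics.snapshot('wrist');X=cloud('wrist',d,st);np.savez('w5',im=im,X=X,R=st['tool_rot'],t=st['tcp_pos'],d=d)
print(st['tool_rot'].T@st['wrist_force'])
T=(X-st['tcp_pos'])@st['tool_rot']
for y0,y1 in[(-.035,-.02),(.02,.035)]:
    print([(round(x*1e3),round(1e3*float(np.median(T[m][:,2])),1)) for x in np.arange(.045,.065,.001) if (m:=(abs(T[...,0]-x)<.0005)&(T[...,1]>y0)&(T[...,1]<y1)&(T[...,2]<.08)).sum()>2])
E
python3 rel.py w5 .038
```

```text
target [0.625  0.0318 0.1193] cm [ 0.04 -0.24 -0.02] rot [ 0.001 -0.04   0.007] now bed mm [ 4.7 -2.4 29.8]
[ 3.77212337 -0.94975056  1.66319369]
[(45, 8.7), (46, 8.6), (47, 9.1), (48, 10.7), (49, 32.2), (50, 32.1), (51, 23.2), (52, 22.5), (53, 22.7), (54, 22.6), (55, 22.8), (56, 22.9), (57, 22.6), (58, 22.9), (59, 23.1), (60, 23.1), (61, 36.7), (62, 37.1), (63, 37.0), (64, 36.8), (65, 37.0)]
[(45, 8.7), (46, 8.7), (47, 9.2), (48, 11.7), (49, 32.2), (50, 23.8), (51, 23.0), (52, 22.6), (53, 22.7), (54, 22.7), (55, 22.7), (56, 22.9), (57, 22.9), (58, 22.9), (59, 23.1), (60, 24.4), (61, 36.9), (62, 37.0), (63, 37.3), (64, 37.2), (65, 37.1)]
plate plane dz/dx,dz/dy,z0mm [0.0376 0.0016] 7.06 8921
plate y edges mm at x=.035 -39.83 39.65 mid at 0 -0.7 slope 0.0157 0.0192
far edge x mm 48.51 slope -0.0011
bed plane [0.0351 0.0013] 34.91 18750
rail -1 outer y@.035 -68.1 y@0 -68.34 slope 0.0067 15
rail -1 inner y@.035 -59.55 y@0 -59.86 slope 0.009 15
rail 1 outer y@.035 66.72 y@0 66.41 slope 0.009 15
rail 1 inner y@.035 58.07 y@0 57.81 slope 0.0075 15
```

The fence is found: the plate's low edge touches it, and the gap at the far rim is the full 2.4 mm. I'll back off by half that and centre y.

Emit:
{"op": "arm_command", "data": {"series": [[0.1,-0.03,0.003,0,0,0],[0.1,-0.03,0.003,0,0,0],[0,0,0,0,0,0],[0,0,0,0,0,0]]}}

```text
clock: 10.82
tcp_pos: [0.6261, 0.0304, 0.1193]
tool_rot: [[0.868, 0.217, 0.447], [0.195, -0.976, 0.096], [0.457, 0.003, -0.889]]
wrist_force: [1.6, -0.2, -1.2]
finger_gap: 0.0135
grip_force: 25.0
```

```bash
cat > look.py <<'E'
from tgt import *
import sys
go([.005,0,.03])
st=readout.read_state();im,d=optics.snapshot('wrist');X=cloud('wrist',d,st);np.savez(sys.argv[1],im=im,X=X,R=st['tool_rot'],t=st['tcp_pos'],d=d)
print(st['tool_rot'].T@st['wrist_force'])
T=(X-st['tcp_pos'])@st['tool_rot']
for y0,y1 in[(-.035,-.02),(.02,.035)]:
    print([(round(x*1e3,1),round(1e3*float(np.median(T[m][:,2])),1)) for x in np.arange(.046,.053,.0005) if (m:=(abs(T[...,0]-x)<.0003)&(T[...,1]>y0)&(T[...,1]<y1)&(T[...,2]<.08)).sum()>2])
E
python3 look.py w6; python3 rel.py w6 .038
```

```text
target [0.625  0.0318 0.1193] cm [-0.06 -0.15 -0.04] rot [ 0.    -0.038  0.007] now bed mm [ 5.7 -1.5 29.6]
[0.84555191 0.56925099 1.72973077]
[(np.float64(46.0), 8.8), (np.float64(46.5), 8.9), (np.float64(47.0), 9.5), (np.float64(47.5), 9.6), (np.float64(48.0), 16.7), (np.float64(48.5), 15.4), (np.float64(49.0), 32.2), (np.float64(49.5), 23.9), (np.float64(50.0), 23.4), (np.float64(50.5), 22.1), (np.float64(51.0), 22.5), (np.float64(51.5), 22.5), (np.float64(52.0), 22.5), (np.float64(52.5), 22.6)]
[(np.float64(46.0), 9.0), (np.float64(46.5), 8.9), (np.float64(47.0), 9.3), (np.float64(47.5), 10.2), (np.float64(48.0), 10.2), (np.float64(48.5), 15.3), (np.float64(49.0), 23.9), (np.float64(49.5), 23.4), (np.float64(50.0), 22.8), (np.float64(50.5), 22.5), (np.float64(51.0), 22.3), (np.float64(51.5), 22.2), (np.float64(52.0), 22.4), (np.float64(52.5), 22.3)]
plate plane dz/dx,dz/dy,z0mm [0.0383 0.0008] 7.08 8921
plate y edges mm at x=.035 -39.89 39.57 mid at 0 -0.48 slope 0.0198 -0.0017
far edge x mm 48.49 slope -0.0004
bed plane [0.0337 0.0007] 34.71 18831
rail -1 outer y@.035 -67.07 y@0 -67.22 slope 0.0043 15
rail -1 inner y@.035 -58.73 y@0 -59.12 slope 0.011 15
rail 1 outer y@.035 67.42 y@0 66.96 slope 0.0132 15
rail 1 inner y@.035 58.8 y@0 58.44 slope 0.0103 15
```

Emit:
{"op": "arm_command", "data": {"series": [[-0.007,0,0.2,0,0,0],[-0.007,0,0.2,0,0,0],[-0.003,0,0.1,0,0,0],[0,0,0,0,0,0]]}}

```text
clock: 11.38
tcp_pos: [0.6284, 0.0309, 0.1147]
tool_rot: [[0.868, 0.217, 0.447], [0.195, -0.976, 0.096], [0.457, 0.003, -0.889]]
wrist_force: [-0.2, 0.7, -1.1]
finger_gap: 0.0138
grip_force: 25.0
```

Emit:
{"op": "arm_command", "data": {"series": [[-0.003,0,0.1,0,0,0],[-0.003,0,0.1,0,0,0],[0,0,0,0,0,0]]}}

```text
clock: 11.75
tcp_pos: [0.6293, 0.0311, 0.113]
tool_rot: [[0.868, 0.217, 0.447], [0.195, -0.976, 0.096], [0.457, 0.003, -0.889]]
wrist_force: [-0.7, 1.0, -0.0]
finger_gap: 0.014
grip_force: 25.0
```

```bash
python3 look.py w7; python3 rel.py w7 .028
```

```text
target [0.625  0.0318 0.1193] cm [-0.06 -0.16 -0.74] rot [ 0.    -0.039  0.007] now bed mm [ 5.9 -1.6 22.6]
[-0.43162749 -1.11883949 -0.18306305]
[(np.float64(46.0), 8.7), (np.float64(46.5), 8.9), (np.float64(47.0), 8.3), (np.float64(47.5), 9.2), (np.float64(48.0), 10.5), (np.float64(48.5), 15.2), (np.float64(50.0), 16.4), (np.float64(50.5), 15.7), (np.float64(51.0), 15.3), (np.float64(51.5), 15.2), (np.float64(52.0), 15.4), (np.float64(52.5), 15.1)]
[(np.float64(46.0), 9.0), (np.float64(46.5), 8.6), (np.float64(47.0), 8.8), (np.float64(47.5), 9.2), (np.float64(48.0), 10.2), (np.float64(48.5), 12.8), (np.float64(49.0), 17.4), (np.float64(49.5), 16.4), (np.float64(50.0), 15.9), (np.float64(50.5), 15.3), (np.float64(51.0), 15.5), (np.float64(51.5), 15.2), (np.float64(52.0), 15.6), (np.float64(52.5), 15.4)]
plate plane dz/dx,dz/dy,z0mm [0.0405 0.0011] 6.99 8903
plate y edges mm at x=.035 -39.76 39.54 mid at 0 0.25 slope -0.0074 -0.0132
far edge x mm 48.49 slope 0.0
bed plane [0.0335 0.0007] 27.76 20252
rail -1 outer y@.035 -67.31 y@0 -67.55 slope 0.007 15
rail -1 inner y@.035 -58.77 y@0 -59.13 slope 0.0104 15
rail 1 outer y@.035 67.3 y@0 66.89 slope 0.0118 15
rail 1 inner y@.035 58.77 y@0 58.42 slope 0.0101 15
```

The plate is 3 mm inside the cavity with no contact force, so I'll continue down.

Emit:
{"op": "arm_command", "data": {"series": [[-0.005,0,0.15,0,0,0],[-0.005,0,0.15,0,0,0],[-0.003,0,0.1,0,0,0],[0,0,0,0,0,0]]}}

```text
clock: 12.3
tcp_pos: [0.6314, 0.0314, 0.1099]
tool_rot: [[0.867, 0.217, 0.448], [0.195, -0.976, 0.096], [0.458, 0.004, -0.889]]
wrist_force: [-1.1, 2.1, 5.4]
finger_gap: 0.0137
grip_force: 25.0
```

Emit:
{"op": "arm_command", "data": {"series": [[-0.003,0,0.1,0,0,0],[-0.003,0,0.1,0,0,0],[0,0,0,0,0,0]]}}

```text
clock: 12.68
tcp_pos: [0.6323, 0.0316, 0.109]
tool_rot: [[0.867, 0.217, 0.449], [0.195, -0.976, 0.096], [0.459, 0.004, -0.888]]
wrist_force: [-9.9, 0.4, 22.5]
finger_gap: 0.0137
grip_force: 25.0
```

Emit:
{"op": "arm_command", "data": {"series": [[-0.002,0,0.05,0,0,0],[0,0,0,0,0,0]]}}

```text
clock: 12.92
tcp_pos: [0.6324, 0.0317, 0.1089]
tool_rot: [[0.867, 0.217, 0.449], [0.195, -0.976, 0.096], [0.46, 0.004, -0.888]]
wrist_force: [-14.3, -0.5, 30.9]
finger_gap: 0.0145
grip_force: 25.0
```

Emit:
{"op": "arm_command", "data": {"series": [[-0.002,0,0.05,0,0,0],[0,0,0,0,0,0]]}}

```text
clock: 13.18
tcp_pos: [0.6326, 0.0317, 0.1085]
tool_rot: [[0.866, 0.217, 0.449], [0.195, -0.976, 0.096], [0.46, 0.004, -0.888]]
wrist_force: [-17.3, -0.8, 33.3]
finger_gap: 0.0138
grip_force: 25.0
```

Force is rising, so I'll stop and measure.

```bash
python3 look.py w8; python3 rel.py w8 .023; python3 -c "
from h import *
save('w8.png',np.load('w8.npz')['im'],(190,100,450,270),3)"
```

```text
target [0.625  0.0318 0.1193] cm [-0.16 -0.17 -1.3 ] rot [ 0.001 -0.041  0.007] now bed mm [ 7.1 -1.7 17.1]
[  0.14881881  -2.80698331 -37.43529103]
[(np.float64(46.0), 9.7), (np.float64(46.5), 10.1), (np.float64(47.0), 10.3), (np.float64(47.5), 13.8), (np.float64(49.0), 10.9), (np.float64(49.5), 10.1), (np.float64(50.0), 9.8), (np.float64(50.5), 9.7), (np.float64(51.0), 10.0), (np.float64(51.5), 10.0), (np.float64(52.0), 10.1), (np.float64(52.5), 10.2)]
[(np.float64(46.0), 9.9), (np.float64(46.5), 10.2), (np.float64(47.0), 10.6), (np.float64(47.5), 12.6), (np.float64(48.0), 12.0), (np.float64(48.5), 11.1), (np.float64(49.0), 10.3), (np.float64(49.5), 10.2), (np.float64(50.0), 10.1), (np.float64(50.5), 10.0), (np.float64(51.0), 9.8), (np.float64(51.5), 10.0), (np.float64(52.0), 9.7), (np.float64(52.5), 10.1)]
plate plane dz/dx,dz/dy,z0mm [0.0582 0.0015] 7.11 15976
plate y edges mm at x=.035 -54.93 54.91 mid at 0 0.05 slope -0.0003 -0.0031
far edge x mm 58.27 slope -0.0105
bed plane [0.0371 0.0015] 22.18 20981
rail -1 outer y@.035 -67.31 y@0 -67.55 slope 0.0068 15
rail -1 inner y@.035 -58.67 y@0 -58.98 slope 0.0088 15
rail 1 outer y@.035 67.48 y@0 67.18 slope 0.0088 15
rail 1 inner y@.035 58.69 y@0 58.31 slope 0.0106 15
```

View pics/w8.png

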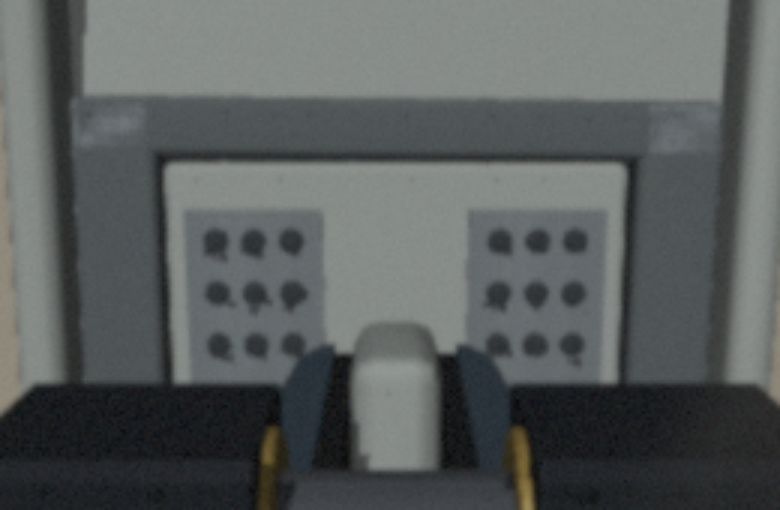

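```bash
cat > pl.py <<'E'
from h import *
import sys
z=np.load(sys.argv[1]+'.npz');X=(z['X']-z['t'])@z['R']
def f(m):
    P=X[m]
    for _ in range(5):
        s=np.linalg.lstsq(np.c_[P[:,:2],np.ones(len(P))],P[:,2],rcond=None)[0];r=P[:,2]-np.c_[P[:,:2],np.ones(len(P))]@s;P=P[abs(r)<.0012]
    return s,len(P)
zc=float(sys.argv[2])
p,n=f((abs(X[...,1])<.037)&(X[...,0]>.018)&(X[...,0]<.046)&(abs(X[...,2]-zc)<.006));print('plate',p.round(4),n)
r,n=f((abs(X[...,1])>.044)&(abs(X[...,1])<.053)&(X[...,0]>.01)&(X[...,0]<.056)&(abs(X[...,2]-zc)<.006));print('rim',r.round(4),n)
E
python3 pl.py w8 .009
```

```text
plate [0.0664 0.0016 0.0068] 6259
rim [0.0421 0.0018 0.0078] 2817
```

Emit:
{"op": "arm_command", "data": {"series": [[0,0,-0.1,0,0,0],[0,0,-0.1,0,0,0],[0,0,0,0,0,0]]}}

```text
clock: 13.6
tcp_pos: [0.6313, 0.0314, 0.1084]
tool_rot: [[0.868, 0.217, 0.447], [0.195, -0.976, 0.096], [0.457, 0.003, -0.889]]
wrist_force: [-0.2, 0.3, -0.4]
finger_gap: 0.0137
grip_force: 25.0
```

The plate is pitched by only 0.025 rad: its far end is home and its low end is about 2 mm high. The push has been relieved, so I'll let go and let it settle.

Emit:
{"op": "arm_command", "data": {"series": [[0,0,0,0,0,0],[0,0,0,0,0,0],[0,0,0,0,0,0],[0,0,0,0,0,0]], "hand": 0.3}}

```text
clock: 14.1
tcp_pos: [0.6313, 0.0315, 0.1085]
tool_rot: [[0.868, 0.217, 0.447], [0.195, -0.976, 0.096], [0.457, 0.004, -0.889]]
wrist_force: [0.9, 0.1, -0.0]
finger_gap: 0.0274
grip_force: 0.0
```

```bash
python3 look.py w9; python3 pl.py w9 .009
```

```text
target [0.625  0.0318 0.1193] cm [-0.04 -0.16 -1.24] rot [ 0.    -0.039  0.007] now bed mm [ 5.9 -1.6 17.6]
[0.75091091 0.12768922 0.39016742]
[(np.float64(46.0), 10.1), (np.float64(46.5), 10.3), (np.float64(47.0), 10.5), (np.float64(47.5), 14.6), (np.float64(48.0), 20.2), (np.float64(48.5), 20.1), (np.float64(49.0), 20.1), (np.float64(50.5), 11.0), (np.float64(51.0), 10.2), (np.float64(51.5), 10.3), (np.float64(52.0), 10.5), (np.float64(52.5), 10.5)]
[(np.float64(46.0), 10.2), (np.float64(46.5), 10.7), (np.float64(47.0), 11.3), (np.float64(47.5), 15.5), (np.float64(48.0), 19.8), (np.float64(48.5), 20.5), (np.float64(50.0), 10.6), (np.float64(50.5), 10.7), (np.float64(51.0), 10.3), (np.float64(51.5), 10.3), (np.float64(52.0), 10.5), (np.float64(52.5), 10.6)]
plate [0.0606 0.0008 0.0073] 6203
rim [0.0399 0.0008 0.0083] 2803
```

It's released, but the plate has slid against the fence and its low end is still about 2 mm proud. I'll regrip lightly, ease it up-slope, tip the low end down and press gently.

Emit:
{"op": "arm_command", "data": {"series": [[0,0,0,0,0,0],[0,0,0,0,0,0],[0,0,0,0,0,0]], "hand": 0, "force": 15}}

```text
clock: 14.52
tcp_pos: [0.6313, 0.0315, 0.1085]
tool_rot: [[0.868, 0.217, 0.447], [0.195, -0.976, 0.096], [0.457, 0.004, -0.889]]
wrist_force: [-0.6, 0.9, -0.3]
finger_gap: 0.014
grip_force: 15.0
```

Emit:
{"op": "arm_command", "data": {"series": [[0.06,0,0,0,0.012,0],[0.06,0,0,0,0.012,0],[0,0,0,0,0,0]]}}

```text
clock: 14.9
tcp_pos: [0.6319, 0.0317, 0.1089]
tool_rot: [[0.857, 0.217, 0.467], [0.192, -0.976, 0.101], [0.478, 0.003, -0.878]]
wrist_force: [-3.0, -0.4, 0.0]
finger_gap: 0.0139
grip_force: 15.0
```

Emit:
{"op": "arm_command", "data": {"series": [[0,0,0.05,0,0,0],[0,0,0.05,0,0,0],[0,0,0,0,0,0]]}}

```text
clock: 15.28
tcp_pos: [0.6323, 0.0318, 0.1085]
tool_rot: [[0.857, 0.217, 0.467], [0.192, -0.976, 0.101], [0.478, 0.003, -0.878]]
wrist_force: [-13.8, -3.6, 14.9]
finger_gap: 0.0136
grip_force: 15.0
```

```bash
python3 look.py w10; python3 pl.py w10 .009
```

```text
target [0.625  0.0318 0.1193] cm [-0.11 -0.15 -1.28] rot [ 0.    -0.062  0.007] now bed mm [ 6.9 -1.5 17.3]
[ -5.42633963   0.55535167 -19.879615  ]
[(np.float64(46.0), 11.9), (np.float64(46.5), 12.6), (np.float64(47.0), 20.7), (np.float64(47.5), 21.0), (np.float64(48.0), 21.1), (np.float64(48.5), 12.4), (np.float64(49.0), 12.0), (np.float64(49.5), 11.5), (np.float64(50.0), 11.3), (np.float64(50.5), 11.3), (np.float64(51.0), 11.3), (np.float64(51.5), 11.3), (np.float64(52.0), 11.2), (np.float64(52.5), 11.5)]
[(np.float64(46.0), 12.1), (np.float64(46.5), 13.0), (np.float64(47.0), 20.8), (np.float64(47.5), 20.8), (np.float64(48.0), 12.5), (np.float64(48.5), 11.8), (np.float64(49.0), 11.7), (np.float64(49.5), 11.6), (np.float64(50.0), 11.2), (np.float64(50.5), 11.2), (np.float64(51.0), 11.4), (np.float64(51.5), 11.2), (np.float64(52.0), 11.2), (np.float64(52.5), 11.2)]
plate [0.0889 0.0009 0.0069] 6202
rim [0.0635 0.0011 0.008 ] 2812
```

Run:
```python
import numpy as np
for n,zc in [('w3',.008),('w7',.008),('w9',.009),('w10',.009)]:
    z=np.load(n+'.npz');X=(z['X']-z['t'])@z['R']
    print(n)
    for nm,lo,hi in [('mid',.010,.014),('field',.02,.03),('rim',.044,.053)]:
        y=abs(X[...,1])
        if nm=='mid': lo,hi=0,.012
        print(nm,[(round(x*1e3),round(1e3*float(np.median(X[m][:,2])),2),int(m.sum())) for x in np.arange(.01,.05,.003) if (m:=(y>lo)&(y<hi)&(abs(X[...,0]-x)<.0015)&(abs(X[...,2]-zc)<.006)).sum()>5])
```

```text
w3
mid [(16, 8.91, 81), (19, 8.64, 134), (22, 8.63, 271), (25, 8.69, 255), (28, 8.87, 258), (31, 8.76, 255), (34, 8.69, 265), (37, 8.71, 267), (40, 8.79, 258), (43, 8.74, 274), (46, 8.89, 276), (49, 9.42, 141)]
field [(10, 8.06, 161), (13, 8.06, 205), (16, 7.47, 192), (19, 7.94, 231), (22, 7.9, 201), (25, 7.62, 199), (28, 7.79, 226), (31, 8.02, 222), (34, 7.78, 218), (37, 7.88, 233), (40, 8.27, 231), (43, 8.7, 218), (46, 8.79, 230), (49, 9.45, 117)]
rim []
w7
mid [(16, 8.92, 90), (19, 8.6, 139), (22, 8.7, 291), (25, 8.73, 252), (28, 8.78, 259), (31, 8.85, 251), (34, 8.74, 261), (37, 8.8, 270), (40, 8.83, 273), (43, 8.76, 255), (46, 8.79, 274), (49, 9.37, 139)]
field [(10, 8.11, 172), (13, 8.07, 204), (16, 7.38, 190), (19, 7.89, 224), (22, 8.13, 204), (25, 7.53, 198), (28, 7.81, 230), (31, 7.99, 216), (34, 7.65, 216), (37, 7.94, 242), (40, 8.43, 235), (43, 8.79, 212), (46, 8.86, 228), (49, 9.41, 109)]
rim [(10, 13.5, 116), (13, 13.51, 101), (16, 13.49, 94), (19, 13.64, 77), (22, 13.64, 73), (25, 13.74, 52), (28, 13.82, 54), (31, 13.67, 27), (34, 13.73, 35), (37, 13.7, 20), (40, 13.73,
[... 783 characters left out ...]
, 9.04, 99), (19, 9.36, 221), (22, 9.45, 246), (25, 9.73, 259), (28, 9.91, 250), (31, 9.94, 259), (34, 10.24, 272), (37, 10.53, 251), (40, 10.63, 263), (43, 10.85, 271), (46, 11.34, 230), (49, 11.35, 184)]
field [(10, 8.01, 173), (13, 8.06, 192), (16, 7.9, 229), (19, 8.6, 204), (22, 8.65, 204), (25, 8.24, 224), (28, 9.17, 216), (31, 9.39, 211), (34, 8.73, 236), (37, 9.71, 215), (40, 10.5, 231), (43, 10.83, 226), (46, 11.25, 193), (49, 11.35, 152)]
rim [(10, 8.74, 164), (13, 8.86, 183), (16, 9.02, 182), (19, 9.25, 186), (22, 9.29, 184), (25, 9.58, 197), (28, 9.66, 185), (31, 9.97, 201), (34, 10.18, 196), (37, 10.39, 194), (40, 10.51, 197), (43, 10.68, 209), (46, 10.87, 210), (49, 11.02, 205)]
```

The raised grater fields had biased the plane fit. After the release, the white middle strip of the plate matched the rim to about 0.1–0.2 mm, so the plate was already flush. I'll unload, open, check again and back away.

Emit:
{"op": "arm_command", "data": {"series": [[-0.06,0,-0.05,0,-0.03,0],[-0.06,0,-0.05,0,-0.03,0],[0,0,0,0,0,0]]}}

```text
clock: 15.7
tcp_pos: [0.632, 0.0314, 0.109]
tool_rot: [[0.883, 0.217, 0.417], [0.199, -0.976, 0.089], [0.426, 0.004, -0.905]]
wrist_force: [-2.3, -3.3, 3.6]
finger_gap: 0.014
grip_force: 15.0
```

Emit:
{"op": "arm_command", "data": {"series": [[0,0,0,0,0,0],[0,0,0,0,0,0],[0,0,0,0,0,0]], "hand": 0.4}}

```text
clock: 16.08
tcp_pos: [0.6312, 0.0315, 0.1084]
tool_rot: [[0.883, 0.217, 0.415], [0.198, -0.976, 0.089], [0.425, 0.003, -0.905]]
wrist_force: [-0.9, 0.3, -0.4]
finger_gap: 0.0361
grip_force: 0.0
```

Emit:
{"op": "arm_command", "data": {"series": [[0,0,-1,0,0,0],[0,0,-2,0,0,0],[0,0,-3,0,0,0],[0,0,-4,0,0,0],[0,0,-2,0,0,0]]}}

```text
clock: 16.7
tcp_pos: [0.5809, 0.0205, 0.2195]
tool_rot: [[0.882, 0.217, 0.417], [0.198, -0.976, 0.089], [0.427, 0.004, -0.904]]
wrist_force: [0.1, 0.8, -0.7]
finger_gap: 0.0363
grip_force: 0.0
```

Emit:
{"op": "arm_command", "data": {"series": [[-1,0,-2,0,0,0],[-2,0,-2,0,0,0],[-2,0,0,0,0,0],[0,0,0,0,0,0]]}}

```text
clock: 17.2
tcp_pos: [0.5193, 0.0072, 0.2322]
tool_rot: [[0.884, 0.217, 0.415], [0.197, -0.976, 0.089], [0.424, 0.003, -0.905]]
wrist_force: [0.3, -0.0, 0.4]
finger_gap: 0.0366
grip_force: 0.0
```

Run:
```python
from tgt import *
st=readout.read_state();im,d=optics.snapshot('wrist');X=cloud('wrist',d,st);O,B=frame();L=(X-O)@B;save('w11.png',im)
def med(m): return [round(float(1e3*np.median(L[m][:,2])),2),int(m.sum())]
x,y=L[...,0]-.005,L[...,1]
for n,a,b in[('plate mid',10,16),('rim +y',44,52),('rim -y',-52,-44)]:
    print(n,[(q,med(m)) for q in(-42,-30,-15,0,15,30,45) if (m:=(abs(x*1e3-q)<3)&(y*1e3>a)&(y*1e3<b)&(abs(L[...,2]-.012)<.012)).sum()>4])
print('plate -y mid',[(q,med(m)) for q in(-45,-30,0,30,45) if (m:=(abs(x*1e3-q)<3)&(y*1e3>-16)&(y*1e3<-10)&(abs(L[...,2]-.012)<.012)).sum()>4], st['tcp_pos'],st['clock'])
```

```text
plate mid [(-42, [9.95, 36]), (-30, [10.35, 36]), (-15, [10.23, 40]), (0, [9.99, 41]), (15, [9.94, 42]), (30, [10.18, 36]), (45, [9.28, 38])]
rim +y [(-42, [9.36, 50]), (-30, [9.41, 54]), (-15, [9.29, 48]), (0, [9.31, 57]), (15, [9.3, 49]), (30, [9.3, 62]), (45, [9.38, 56])]
rim -y [(-42, [9.5, 48]), (-30, [9.4, 49]), (-15, [9.34, 51]), (0, [9.5, 48]), (15, [9.26, 53]), (30, [9.17, 57]), (45, [9.29, 60])]
plate -y mid [(-45, [9.32, 36]), (-30, [9.5, 36]), (0, [9.33, 43]), (30, [9.46, 36]), (45, [9.52, 42])] [0.51932132 0.00718569 0.23221251] 17.2
```

View pics/w11.png

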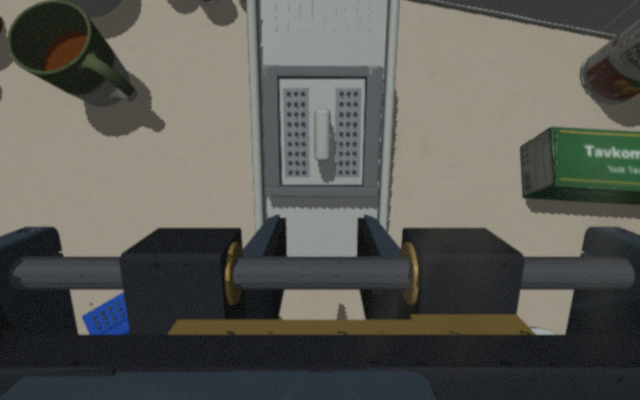

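The picture shows the insert seated in the frame with its bar up at (322,133). It is flush with the rims, in line with the bed, and the gripper is clear. I'll hand it in.

```bash
python3 -c "
from h import *
print(ticket.finish_job())"
```

```text
the job is handed in; nothing more can be done
None
```

The rectangular insert is seated in the slicer frame, bar up, flush with the rims to within about 1 mm by the last camera measurement, and released. The job was handed in at about 17 s, and no verdict came back.

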